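# Clamp a painted tile in its holder

## Robot

A 6-joint arm with a two-finger parallel gripper is mounted at the origin on the work surface. World frame = base frame: x ahead of the robot, y to its left, z up, the work surface at z = 0. Lengths are in m, angles in degrees, forces in N, time in s.
With the tool pointing down it reaches from about 0.4 to 0.825 m from the base axis. Payload 7 kg.
Tool frame: the origin (TCP) lies on the centre line of the jaws, within the pads' length; the fingertips stand 8 mm ahead of it and the grasp point (between the pads) lies 11 mm behind it; z points along the fingers, y is the line along which they close (so a half turn about z gives the same grasp; the last joint's range is limited). The gripper opens to 88 mm and grips with 3 to 60 N. Pads are 19 mm wide; open, the fingers measure 130 mm over their backs; the gripper's body (78 mm by 193 mm) begins 47 mm behind the grasp point.
Start: joints at [93.742, 20.546, 0.682, 0, -70.136, -16.507], TCP at [0.149, 0.658, 0.235] pointing down, gripper open.
Joint ranges: [-176.03, 176.03], [-82.01, 121.73], [-58.28, 71.71], [-173.87, 95.51], [-174.79, -0.11], [-173.66, 173.66]. Speed limits (degrees/s): [136.94, 136.94, 172.46, 180, 180, 180].

## Interface

Orientations are given as [roll, pitch, yaw] about the fixed x, y, z axes, in that order (R = Rz(yaw) Ry(pitch) Rx(roll)).
In Python, from plant import telemetry, viewer, close_job, models gives the robot as it stands.
- The arm moves only by the shell command python3 -m handwheel 'ROWS' [FORCE]. ROWS is JSON, a list of rows, each an object with "grip": the closure, from -1 (fully open) to 1 (shut); "travel": the shift along the tool's x, y, z as a fraction of full scale, a list of three; "spin": the turn about the tool's z as a fraction of full scale. A call has 1 to 8 rows; each row shifts and turns the commanded pose from where the row before left it, along the tool's axes as they then stand; what a row does not reach is not made up. Full scale, the value 1, is 0.025 m for a shift and 5 degrees for a turn. A row lasts 1/8 s, in which the tool goes at most 62.5 mm and 10.7 degrees, less where a joint would pass 70% of its speed; a pose out of reach is approached as far as the arm can. A call with a number of a shift or a turn outside -1 to 1 is refused whole. A call with a gripper value outside its range is refused whole. The fingers move at their own pace and stop on an object; FORCE is the grip in N (left out, the last holds). Time passes only in rows, so rows that do not move let the fingers close. It gives the time, the measured TCP pose, the force, the opening and the grip force at its end, in the units of the state.
- telemetry.get_state(): the state, without advancing time (a new reading comes with each control period).
- viewer.capture(name): name is "scene" or "side" or "wrist"; returns the picture (400x640x3 uint8, red, green, blue); there is no depth.
- viewer.calibration(name): a dict with "fx", "fy", "cx", "cy" (pixels), "k1" (the pictures are not rectified: a ray, as slopes to the right and down, at radius r is drawn at 1 + k1 r^2 times it, then the intrinsics apply), "T" (4x4, takes a point from camera to world coordinates); the wrist camera has in their place "T_tool_cam" (4x4, takes a point from camera to tool coordinates, whose origin is the TCP and whose axes are the flange's). Camera axes: x right, y down, z forward; pixel columns grow to the right and rows downward; lengths in m; the calibration is good to about 2 mm. A picture is of the moment at which its call begins: read the wrist's pose just before it. calibration takes no time and is no camera call.
- close_job(): hands the job in; it is judged then, once.
Trained networks look in the newest picture that a camera, given by its name, has taken for a name from the list of things; names that differ only in an ending like _2 or _b are one class to them, and where a whole thing is asked for, a point or a joint stands for the part that bears it (a point fixed in the world has none). Each returns a list of dicts, best first, with "p" (0 to 1); they miss things now and then, are a little off and sometimes report something else, mostly with a low value. They report only what shows in the picture. A call takes as long as a camera call. They do not tell look-alikes from the thing itself.
- models.find_in(camera, thing): "position" ([column, row] in pixels, amid what is visible of it).
The state is a dict: "time_s": time; "joints": joint angles; "qd": joint speeds; "joint_torque": joint torques, N m; "tcp_pos": TCP position; "eef_rot": TCP orientation; "contact_force": force on the tool from outside, world axes, zero at the start; "moment": the same for the moment, N m; "gripper_width": finger opening in m; "gripper_force": force on a finger pad.
Only numpy, scipy, OpenCV 4.12 (cv2) and the standard library are available. Lean on these libraries where they do the work, as an engineer would, in place of code of your own. Each camera call takes 0.05 s, during which the arm holds its last target. There are 200 camera calls.

## Task

Clamp the blue-painted tile in its wooden holder: push the steel clamp strap round over the tile until it rests against its stop, and only then push the red cam lever on it all the way down, so that the rubber foot presses on the tile. Do not lift or carry anything: the tile stays lying in its frame, and the jar, cup, bowl and brush stay where they are. Finish clear of everything.

Things in the scene. Friction and masses are not known exactly. Their poses are not given: they have to be found in the camera images.
- holder: Fixed wooden board on the table, 12 mm thick, spanning x -85..85, y -135..85 mm of its frame (origin at table level, yaw within 0.35 rad). On it: a low aluminium frame round the tile (top 17 mm above the table), a steel post at (0, -105) mm on which the strap turns, and a dark stop pin, 12 mm thick, at (18.5, -88) mm, top 46 mm above the table.
- tile: Loose white ceramic tile with blue painting, 130 x 130 x 8 mm, 0.3 kg, lying in the frame with 2 mm play each side. Origin at the centre of its underside; in the holder's frame it is at (0, -5, 12) mm, so its top face is 20 mm above the table.
- strap (a joint): Angle of the steel strap about the upright post, rad. Near 0 (starts 0 to 0.5) it is parked, pointing to the holder's -x; it grows clockwise seen from above, to 1.6 at the stop, where it points to the holder's +y over the tile. Friction: about 2 N at the pin moves it; it stays where left. Bar 24 mm wide, from 18 mm behind the post axis to 128 mm ahead, underside 34, top 42 mm above the table.
- strap_pivot (a point): Point on the vertical axis about which the strap turns, 42 mm above the table (the strap's top face).
- pin_top (a point): Centre of the top of the blue upright push pin on the strap, 118 mm from the strap's axis. The pin is 12 mm in diameter and reaches from the strap's top (42 mm) to 79 mm above the table; push it sideways to swing the strap.
- lever (a joint): Angle of the red cam lever, rad, hinged on the strap about a level axis across it. At 0 (starts 0 to 0.08) it is open: it rises 0.96 rad (55 degrees) above level, leaning back towards the post. It grows as the lever is pushed down towards the post; at 0.96 it lies level along the strap, fully down. About 3 N across its end moves it, 5 N at the last; it stays where left.
- lever_pivot (a point): Centre of the lever's hinge, on the strap, 75 mm from the post axis and 56 mm above the table.
- knob (a point): Centre of the red ball, 22 mm in diameter, at the end of the lever, 95 mm from the lever's hinge: about 134 mm above the table when open and 56 mm when fully down, then 20 mm behind the post axis. The lever's bar is 12 mm wide and 8 mm thick.
- foot: Black rubber foot, 20 mm in diameter, under the strap, 75 mm from the post axis, right below the lever's hinge (origin at the strap's underside there). Its face is 6 mm above the tile when the lever is open; the lever lowers it, and it bears on the tile from about 0.87 rad of lever on.
- jar: Loose white and blue paint jar, 54 mm diameter, 85 mm high; origin at the centre of its underside. Leave alone.
- cup: Loose black cup, 68 mm diameter, 90 mm high; origin at the centre of its underside. Leave alone.
- bowl: Loose blue bowl, 100 mm diameter, 45 mm high; origin at the centre of its underside. Leave alone.
- brush: Loose flat brush with a dark wooden handle, 200 mm long, 42 mm wide, 20 mm thick, lying on the table beyond the holder; origin at the middle of its underside, its length along its x axis. Leave alone.
There are look-alikes about, which are no part of the job. There is more than one size of the tile; the one meant has the size given above.

How it is judged (in metres and radians):
On the way, in this order (a step that is already met when the one before it is completed fails the run):
1. the strap is swung over the tile to its stop, with the lever still up (value of joint strap above 1.48 rad and value of joint lever below 0.45 rad), for 0.2 s.
2. the lever is pushed fully down and the foot bears on the tile (value of joint strap above 1.45 rad and value of joint lever above 0.88 rad and contact force between foot and tile above 3 N), for 0.2 s.
At the end, for the whole second after the job is handed in: The strap lies over the tile within 0.15 rad of its stop, the lever is within 0.08 rad of fully down, the rubber foot presses on the tile with more than 3 N, and the tile lies flat in its frame, at rest (all of step 2 and horizontal distance between foot and tile below 0.05 m and z of tile in the frame of holder below 0.015 m and angle between tile's own z axis and vertical below 0.05 rad and linear speed of tile below 0.02 m/s and not (velocity of joint lever above 0.05 rad/s) and not (velocity of joint strap below -0.05 rad/s)); the robot touches nothing.
It fails at once if the lever is pushed down while the strap is not over the tile (value of joint lever above 0.5 rad and value of joint strap below 1.35 rad).
It fails at once if the tile is lifted out of its frame (z of tile in the frame of holder above 0.02 m).
It fails at once if the jar, cup, bowl or brush is disturbed (distance of any of jar, cup, bowl, brush from where it was at the start of the episode above 0.02 m).
It also fails if it takes over 48 s, if anything falls off the work surface, if the arm or the gripper's body presses on something with over 40 N, if the wrist force passes 120 N, or if a joint passes its speed limit or range.

## Working session

There is one attempt and no reset: what is moved stays moved. The work goes in short steps, Python scripts to look and compute and a shell command to move; the robot and the scene stay as the last step left them, time stands still between calls to the robot, and variables do not carry over. Pictures are saved under pics/ and viewed, at most 10 in all, crops included, and the job is handed in when it is done.

```bash
mkdir -p pics; cat > h.py <<'E'
import numpy as np, cv2
from plant import telemetry, viewer, models
from scipy.spatial.transform import Rotation as R
def st():
    s=telemetry.get_state(); return s
def Tcam(name):
    c=viewer.calibration(name)
    if name!='wrist': return c,np.array(c['T'])
    s=st(); T=np.eye(4); T[:3,:3]=R.from_euler('xyz',s['eef_rot'],degrees=True).as_matrix(); T[:3,3]=s['tcp_pos']
    return c,T@np.array(c['T_tool_cam'])
def ray(c,T,px):
    d=np.array([(px[0]-c['cx'])/c['fx'],(px[1]-c['cy'])/c['fy']]); u=d.copy()
    for _ in range(20): u=d/(1+c['k1']*(u@u))
    v=T[:3,:3]@np.array([u[0],u[1],1]); return T[:3,3],v
def atz(c,T,px,z):
    o,v=ray(c,T,px); return o+v*(z-o[2])/v[2]
def proj(c,T,p):
    q=np.linalg.inv(T)@np.append(p,1); u=q[:2]/q[2]; u=u*(1+c['k1']*(u@u)); return np.array([c['fx']*u[0]+c['cx'],c['fy']*u[1]+c['cy']])
def snap(name,f):
    ct=Tcam(name); im=viewer.capture(name); cv2.imwrite('pics/'+f,im[:,:,::-1]); return ct
E
python3 - <<'E'
from h import *
print(st())
Z=dict(pin_top=.079,knob=.134,strap_pivot=.042,lever_pivot=.056,holder=.012,tile=.02,jar=.04,cup=.045,bowl=.03,brush=.01)
for n in ['scene','side','wrist']:
    c,T=snap(n,n+'0.png'); print(n,T[:3,3].round(3))
    for t in Z:
        for r in models.find_in(n,t)[:3]:
            print(' ',t,round(r['p'],2),np.round(r['position']),atz(c,T,r['position'],Z[t]).round(3))
E
```

```text
{'time_s': 0.0, 'joints': array([ 9.37410139e+01,  2.05914459e+01,  6.34409875e-01, -2.17667056e-02,
       -7.01377738e+01, -1.65079948e+01]), 'qd': array([-0.06571894,  0.00718288,  0.03089799,  0.12434092, -0.08529361,
        0.06399562]), 'joint_torque': array([-9.23497246e-04, -5.82717991e+01,  2.93057799e+01,  6.99729323e+00,
        7.03147991e-03, -1.64432313e-04]), 'tcp_pos': array([0.14906391, 0.6578346 , 0.23362223]), 'eef_rot': array([ 1.79903283e+02, -7.32424186e-03, -1.27743871e+01]), 'contact_force': array([-0.27488653, -0.59040047, -0.40372298]), 'moment': array([ 0.04671709,  0.01604336, -0.02433451]), 'gripper_force': 0.0, 'gripper_width': 0.08758318256285584}
scene [ 1.034 -0.079  0.651]
  pin_top 0.8 [252. 216.] [ 0.581 -0.126  0.079]
  knob 0.49 [240. 208.] [ 0.602 -0.14   0.134]
  strap_pivot 0.59 [251. 217.] [ 0.555 -0.129  0.042]
  lever_pivot 0.75 [246. 206.] [ 0.534 -0.136  0.056]
  lever_pivot 0.59 [178. 262.] [ 0.642 -0.273  0.056]
  holder 0.6 [258. 255.] [ 0.63  -0.127  0.012]
  holder 0.48 [176. 264.] [ 0.616 -0.29   0.012]
  tile 0.92 [269. 180.] [ 0.
[... 503 characters left out ...]
.168  0.134]
  knob 0.22 [350. 248.] [ 0.503 -0.219  0.134]
  strap_pivot 0.62 [348. 250.] [ 0.567 -0.126  0.042]
  lever_pivot 0.6 [357. 224.] [ 0.625 -0.077  0.056]
  holder 0.97 [360. 254.] [ 0.604 -0.12   0.012]
  tile 0.83 [271. 277.] [ 0.413 -0.094  0.02 ]
  tile 0.57 [358. 231.] [ 0.641 -0.058  0.02 ]
  jar 0.68 [352. 173.] [0.763 0.134 0.04 ]
  cup 0.63 [304. 182.] [0.63  0.151 0.045]
  cup 0.59 [355. 173.] [0.764 0.122 0.045]
  cup 0.47 [350. 246.] [ 0.576 -0.122  0.045]
  bowl 0.78 [427. 282.] [ 0.645 -0.27   0.03 ]
  bowl 0.25 [398. 215.] [ 0.745 -0.07   0.03 ]
  brush 0.69 [396. 214.] [ 0.764 -0.042  0.01 ]
  brush 0.45 [356. 226.] [ 0.658 -0.031  0.01 ]
wrist [0.215 0.645 0.386]
```

View pics/scene0.png

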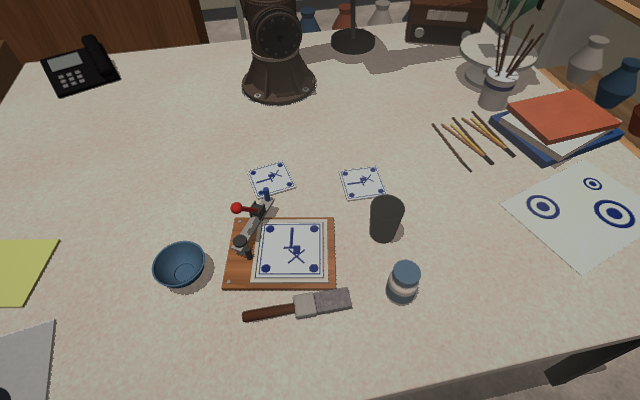

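View pics/side0.png

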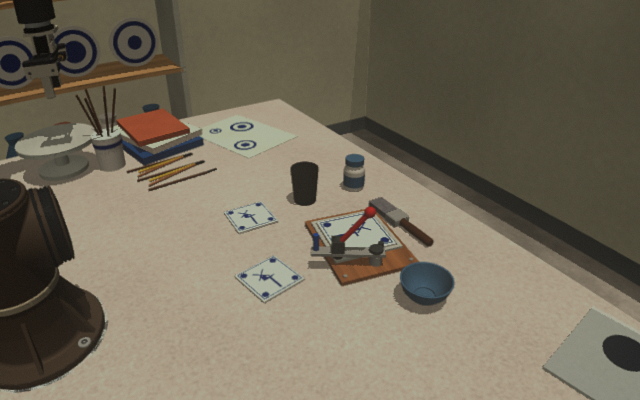

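The scene view shows the holder at about (280,254), the post near (243,247), the knob at (237,208) and the pin at (265,195). The side view puts the knob at (371,211) and the pin at (315,241). The next picture zooms in on both.

```bash
python3 - <<'E'
from h import *
a=cv2.imread('pics/scene0.png')[180:300,215:345]; b=cv2.imread('pics/side0.png')[190:290,295:425]
b=cv2.copyMakeBorder(b,0,20,0,0,cv2.BORDER_CONSTANT)
o=cv2.resize(np.hstack([a,b]),None,fx=3,fy=3,interpolation=cv2.INTER_CUBIC)
for i in range(0,780,60): cv2.putText(o,str(i//3+(215 if i<390 else 165)),(i,355),0,.35,(0,255,255),1); cv2.line(o,(i,0),(i,5),(0,255,255),1)
cv2.imwrite('pics/crop.png',o)
E
```

```text
(no output)
```

View pics/crop.png

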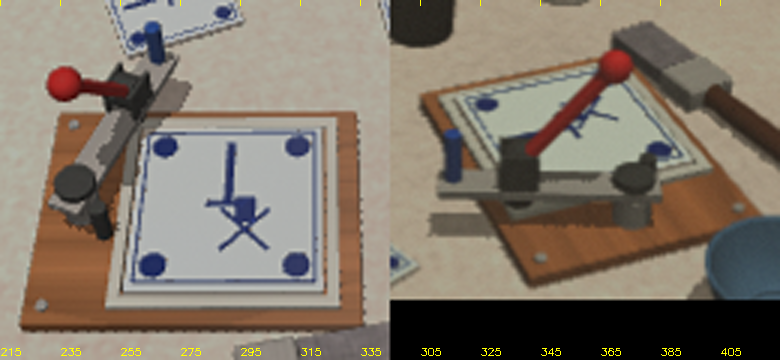

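```bash
cat >> h.py <<'E'
def tri(l):
    A=np.zeros((3,3));b=np.zeros(3)
    for (c,T),p in l:
        o,v=ray(c,T,p); v=v/np.linalg.norm(v); P=np.eye(3)-np.outer(v,v); A+=P;b+=P@o
    return np.linalg.solve(A,b)
E
python3 - <<'E'
from h import *
S,D=Tcam('scene'),Tcam('side')
for n,a,b in [('knob',(236.3,208),(370,212)),('pin',(265.7,188.3),(316,234)),('piv',(240,239.3),(376.7,248.7))]: print(n,tri([(S,a),(D,b)]).round(4))
C=[atz(*S,p,.012) for p in [(235.3,217.3),(333.3,217.3),(335.7,289.7),(222,289.7)]]
print(np.round(C,4))
pts=np.array([[-.085,-.135],[-.085,.085],[.085,.085],[.085,-.135]]); W=np.array(C)[:,:2]
M,_=cv2.estimateAffinePartial2D(pts,W); s=np.hypot(M[0,0],M[1,0]); th=np.arctan2(M[1,0],M[0,0]); print('scale',s,'yaw',np.degrees(th))
Rm=M[:,:2]/s; t=W.mean(0)-Rm@pts.mean(0); print('origin',t,'post',t+Rm@[0,-.105],'stop',t+Rm@[.0185,-.088])
C2=[atz(*D,p,.012) for p in [(295+(422-390)/3,190+98/3),(295+(532-390)/3,190+284/3)]];print(np.round(C2,4))
E
```

```text
knob [ 0.5988 -0.1476  0.1319]
pin [ 0.5153 -0.0907  0.0798]
piv [ 0.6117 -0.1573  0.0484]
[[ 0.5241 -0.1669  0.012 ]
 [ 0.5699  0.0451  0.012 ]
 [ 0.7376  0.01    0.012 ]
 [ 0.6926 -0.2017  0.012 ]]Traceback (most recent call last):
  File "<stdin>", line 7, in <module>
cv2.error: OpenCV(4.12.0) /io/opencv/modules/calib3d/src/ptsetreg.cpp:1108: error: (-215:Assertion failed) count >= 0 && to.checkVector(2) == count in function 'estimateAffinePartial2D'
```

```bash
python3 -m handwheel '[{"grip":1,"travel":[1,0.8,0],"spin":0},{"grip":1,"travel":[1,0.8,0],"spin":0},{"grip":1,"travel":[1,0.8,0],"spin":0},{"grip":1,"travel":[1,0.8,0],"spin":0},{"grip":1,"travel":[1,1,0],"spin":0},{"grip":1,"travel":[1,1,0],"spin":0},{"grip":1,"travel":[1,1,0],"spin":0},{"grip":1,"travel":[1,1,0],"spin":0}]' 20
python3 -m handwheel '[{"grip":1,"travel":[1,1,0],"spin":0},{"grip":1,"travel":[1,1,0],"spin":0},{"grip":1,"travel":[1,1,0],"spin":0},{"grip":1,"travel":[1,1,0],"spin":0},{"grip":1,"travel":[1,1,0],"spin":0},{"grip":1,"travel":[1,1,0],"spin":0},{"grip":1,"travel":[1,1,0],"spin":0},{"grip":1,"travel":[1,1,0],"spin":0}]'
python3 -m handwheel '[{"grip":1,"travel":[0.6,1,0],"spin":0},{"grip":1,"travel":[0.6,1,0],"spin":0},{"grip":1,"travel":[0.6,1,0],"spin":0},{"grip":1,"travel":[0.6,1,0],"spin":0},{"grip":1,"travel":[0.6,1,0],"spin":0},{"grip":1,"travel":[0.6,1,0],"spin":0},{"grip":1,"travel":[0.3,1,0],"spin":0},{"grip":1,"travel":[0,0,0],"spin":0}]'
```

```text
time_s: 2.65
tcp_pos: [0.3053, 0.4371, 0.2348]
eef_rot: [-180.0, -0.0, -12.8]
contact_force: [0.1, -0.1, 0.4]
gripper_width: 0.013
gripper_force: 0.0
time_s: 3.65
tcp_pos: [0.4558, 0.1978, 0.2348]
eef_rot: [-180.0, -0.0, -12.8]
contact_force: [0.4, 1.2, 0.0]
gripper_width: 0.0006
gripper_force: 0.0
time_s: 4.65
tcp_pos: [0.5115, 0.0054, 0.2346]
eef_rot: [180.0, -0.0, -12.9]
contact_force: [-0.5, 0.4, 0.4]
gripper_width: 0.0008
gripper_force: 0.0
```

```bash
python3 - <<'E'
from h import *
c,T=snap('wrist','w1.png'); print(T.round(3),c)
Z=dict(pin_top=.079,knob=.134,strap_pivot=.042,lever_pivot=.056,tile=.02)
for t in Z:
    for r in models.find_in('wrist',t)[:2]: print(' ',t,round(r['p'],2),np.round(r['position']),atz(c,T,r['position'],Z[t]).round(3))
E
```

```text
[[-0.224 -0.944 -0.243  0.578]
 [-0.975  0.216  0.057 -0.008]
 [-0.001  0.25  -0.968  0.387]
 [ 0.     0.     0.     1.   ]] {'fx': 276.2063967809324, 'fy': 276.2063967809324, 'cx': 320.32232548014, 'cy': 196.65041193574206, 'k1': -0.009381618050126283, 'T_tool_cam': array([[-5.52103636e-04, -9.68303721e-01, -2.49775099e-01,
         6.75337466e-02],
       [ 9.99999475e-01, -3.19025028e-04, -9.73636788e-04,
        -1.85964767e-03],
       [ 8.63091617e-04, -2.49775505e-01,  9.68303388e-01,
        -1.51917740e-01],
       [ 0.00000000e+00,  0.00000000e+00,  0.00000000e+00,
         1.00000000e+00]])}
  pin_top 0.91 [432.  96.] [ 0.581 -0.129  0.079]
  knob 0.66 [456.  85.] [ 0.584 -0.129  0.134]
  strap_pivot 0.97 [430.  93.] [ 0.585 -0.141  0.042]
  strap_pivot 0.34 [452.  87.] [ 0.586 -0.168  0.042]
  lever_pivot 0.62 [456.  85.] [ 0.587 -0.166  0.056]
  lever_pivot 0.52 [174. 114.] [0.629 0.153 0.056]
  tile 0.95 [391. 202.] [ 0.457 -0.08   0.02 ]
  tile 0.64 [231. 199.] [0.51  0.134 0.02 ]
```

View pics/w1.png

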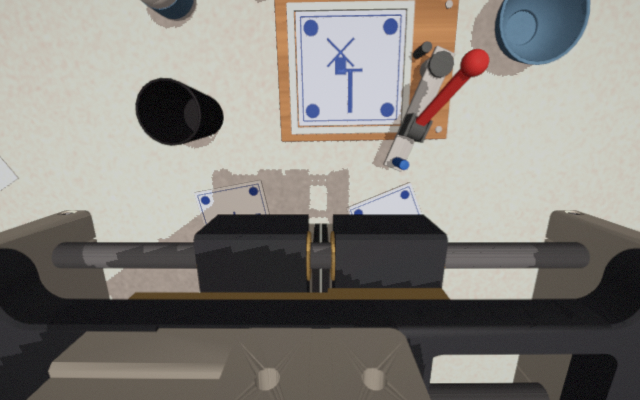

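The view shows the pin top at (404,166), the knob at (475,62), the post cap at (442,64) and the fingers at (320,250).

```bash
python3 - <<'E'
from h import *
S,D,W=Tcam('scene'),Tcam('side'),Tcam('wrist')
P={}
for n,a,b,w in [('knob',(236.3,208),(370,212),(475,62)),('pin',(265.7,188.3),(316,234),(404,166)),('piv',(240,239.3),(376.7,248.7),(442,64))]: P[n]=tri([(S,a),(D,b),(W,w)]); print(n,P[n].round(4))
v=(P['pin']-P['piv'])[:2]; print(np.hypot(*v),np.degrees(np.arctan2(v[1],v[0])))
C=np.array([atz(*W,p,.012) for p in [(447,138),(283,141)]]);print(C.round(4)); d=C[1]-C[0]; print(np.degrees(np.arctan2(d[1],d[0]))-90)
E
```

```text
knob [ 0.5996 -0.1466  0.1313]
pin [ 0.515  -0.0891  0.0788]
piv [ 0.6127 -0.156   0.0476]
0.11840336404586314 145.5686474778202
[[ 0.5253 -0.1659  0.012 ]
 [ 0.5695  0.0479  0.012 ]]
-11.678331394379583
```

```bash
python3 -m handwheel '[{"grip":1,"travel":[0.2,1,0],"spin":0},{"grip":1,"travel":[0.1,1,0],"spin":0},{"grip":1,"travel":[0.1,1,0],"spin":0},{"grip":1,"travel":[0.1,1,0],"spin":0.1},{"grip":1,"travel":[0.1,1,0],"spin":0.1},{"grip":1,"travel":[0,0.3,0],"spin":0},{"grip":1,"travel":[0,0,1],"spin":0},{"grip":1,"travel":[0,0,1],"spin":0}]'
python3 -m handwheel '[{"grip":1,"travel":[0,0,1],"spin":0},{"grip":1,"travel":[0,0,1],"spin":0},{"grip":1,"travel":[0,0,1],"spin":0},{"grip":1,"travel":[0,0,1],"spin":0},{"grip":1,"travel":[0,0,0.9],"spin":0},{"grip":1,"travel":[0,0,0],"spin":0}]'
python3 - <<'E'
from h import *
snap('wrist','w2.png'); s=st(); print(s['tcp_pos'],s['joints'].round(1))
E
```

```text
time_s: 5.95
tcp_pos: [0.4971, -0.1248, 0.1842]
eef_rot: [-180.0, -0.1, -13.7]
contact_force: [0.8, 0.0, 0.3]
gripper_width: -0.0
gripper_force: 0.0
time_s: 6.7
tcp_pos: [0.4957, -0.1248, 0.0607]
eef_rot: [179.9, 0.2, -13.7]
contact_force: [-0.5, 0.1, 0.6]
gripper_width: 0.0003
gripper_force: 0.0
[ 0.49662657 -0.12490905  0.06188258] [  7.9  16.  -32.1   0.  -42.   68.4]
```

View pics/w2.png

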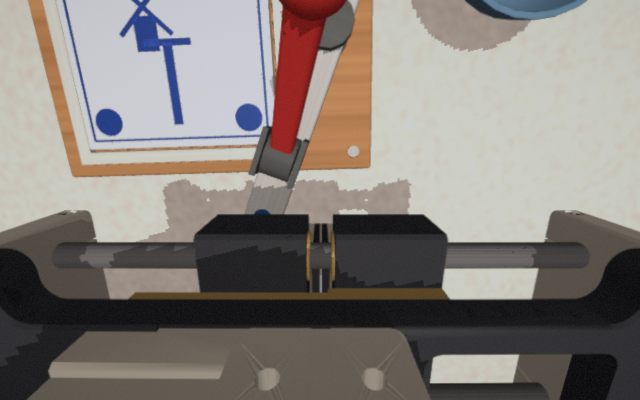

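```bash
python3 -m handwheel '[{"grip":1,"travel":[0,0,0],"spin":0.76},{"grip":1,"travel":[0,-0.42,0],"spin":1},{"grip":1,"travel":[0,-0.42,0],"spin":1},{"grip":1,"travel":[0,-0.42,0],"spin":1},{"grip":1,"travel":[0,-0.42,0],"spin":1},{"grip":1,"travel":[0,-0.42,0],"spin":1},{"grip":1,"travel":[0,-0.42,0],"spin":1},{"grip":1,"travel":[0,-0.42,0],"spin":1}]'
python3 - <<'E'
from h import *
s=st(); v=s['tcp_pos'][:2]-[.613,-.156]; print(np.hypot(*v),np.degrees(np.arctan2(v[1],v[0])),s['eef_rot'],s['contact_force'])
snap('wrist','w3.png')
E
```

```text
time_s: 7.75
tcp_pos: [0.5363, -0.0641, 0.0636]
eef_rot: [-179.9, -0.1, -52.7]
contact_force: [-0.8, -3.0, 0.7]
gripper_width: 0.0003
gripper_force: 1.1
0.1196816738440109 129.82875858242025 [-1.79949287e+02 -5.30541255e-02 -5.26972509e+01] [-0.77984126 -3.02024338  0.6938877 ]
```

View pics/w3.png

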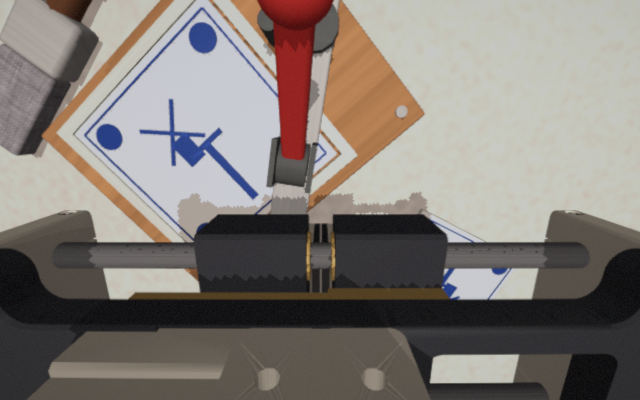

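```bash
python3 -m handwheel '[{"grip":1,"travel":[0,-0.42,0],"spin":1},{"grip":1,"travel":[0,-0.42,0],"spin":1},{"grip":1,"travel":[0,-0.42,0],"spin":1},{"grip":1,"travel":[0,-0.42,0],"spin":1},{"grip":1,"travel":[0,-0.42,0],"spin":1},{"grip":1,"travel":[0,-0.42,0],"spin":1},{"grip":1,"travel":[0,-0.21,0],"spin":0.5},{"grip":1,"travel":[0,-0.21,0],"spin":0.5}]'
python3 - <<'E'
from h import *
s=st(); v=s['tcp_pos'][:2]-[.613,-.156]; print(np.hypot(*v),np.degrees(np.arctan2(v[1],v[0])),s['eef_rot'],s['contact_force'])
E
python3 -m handwheel '[{"grip":1,"travel":[0,-0.2,0],"spin":0.5},{"grip":1,"travel":[0,-0.2,0],"spin":0.5},{"grip":1,"travel":[0,-0.1,0],"spin":0.2}]'
python3 - <<'E'
from h import *
s=st(); v=s['tcp_pos'][:2]-[.613,-.156]; print(np.hypot(*v),np.degrees(np.arctan2(v[1],v[0])),s['eef_rot'],s['contact_force'])
E
```

```text
time_s: 8.8
tcp_pos: [0.6027, -0.0369, 0.0632]
eef_rot: [-180.0, 0.0, -87.5]
contact_force: [-1.1, -0.5, 0.5]
gripper_width: 0.0004
gripper_force: 1.0
0.11956658382020403 94.9296697941149 [-1.79976931e+02  5.38003931e-03 -8.75496132e+01] [-1.1171769  -0.52900754  0.50582061]
time_s: 9.18
tcp_pos: [0.6148, -0.0366, 0.063]
eef_rot: [180.0, 0.0, -93.5]
contact_force: [-7.7, 4.2, 6.8]
gripper_width: 0.0006
gripper_force: 4.3
0.11940077413995089 89.1171283189273 [ 1.79982145e+02  1.51977857e-02 -9.35275768e+01] [-7.66061489  4.23504125  6.78369253]
```

```bash
python3 -m handwheel '[{"grip":1,"travel":[0,-0.12,0],"spin":0},{"grip":1,"travel":[0,0,0],"spin":0},{"grip":1,"travel":[0,0,0],"spin":0}]'
python3 - <<'E'
from h import *
a=snap('scene','s4.png'); b=snap('side','d4.png')
A=cv2.imread('pics/s4.png')[180:300,215:345]; B=cv2.imread('pics/d4.png')[170:290,295:425]
cv2.imwrite('pics/crop4.png',cv2.resize(np.hstack([A,B]),None,fx=3,fy=3,interpolation=cv2.INTER_CUBIC))
E
```

```text
time_s: 9.55
tcp_pos: [0.615, -0.0367, 0.0627]
eef_rot: [179.7, -0.0, -93.5]
contact_force: [-13.1, 4.2, 11.0]
gripper_width: 0.0002
gripper_force: 7.5
```

View pics/crop4.png

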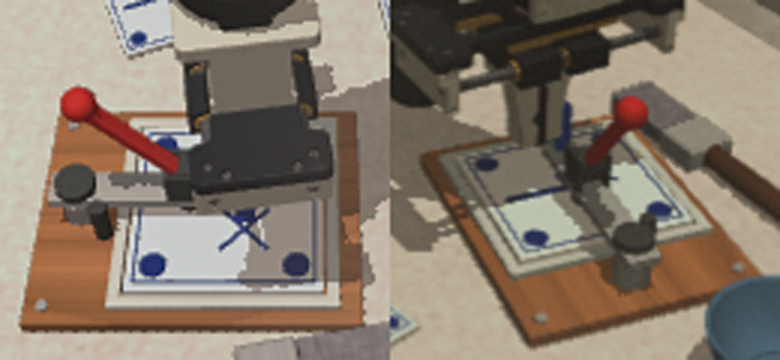

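```bash
python3 -m handwheel '[{"grip":1,"travel":[0,0.4,0],"spin":0},{"grip":1,"travel":[-0.1,0.4,0],"spin":0},{"grip":1,"travel":[0,0,-1],"spin":0},{"grip":1,"travel":[0,0,-1],"spin":0.5},{"grip":1,"travel":[0,0,-1],"spin":0.5},{"grip":1,"travel":[0,0,-1],"spin":0.5},{"grip":1,"travel":[0,0,-1],"spin":0.5},{"grip":1,"travel":[0,0,0],"spin":0}]'
python3 - <<'E'
from h import *
S,D=Tcam('scene'),Tcam('side')
K=tri([(S,(241,214.3)),(D,(375.3,207.3))]); s=st(); psi=np.radians(s['eef_rot'][2])
print(K.round(4),s['tcp_pos'],np.degrees(psi)); d=(K-s['tcp_pos'])
tx=np.array([np.cos(psi),np.sin(psi)]);ty=np.array([np.sin(psi),-np.cos(psi)])
print('mm x,y,down',d[:2]@tx*1e3,d[:2]@ty*1e3,-d[2]*1e3)
snap('wrist','w5.png')
E
```

```text
time_s: 10.65
tcp_pos: [0.5995, -0.033, 0.1896]
eef_rot: [-179.7, 0.1, -103.5]
contact_force: [-0.2, -0.3, -1.0]
gripper_width: 0.0004
gripper_force: 0.0
[ 0.6163 -0.1404  0.1327] [ 0.59947476 -0.03304177  0.1895938 ] -103.54382292496204
mm x,y,down 100.39138248359306 -41.46728344931446 56.89568250406044
```

View pics/w5.png

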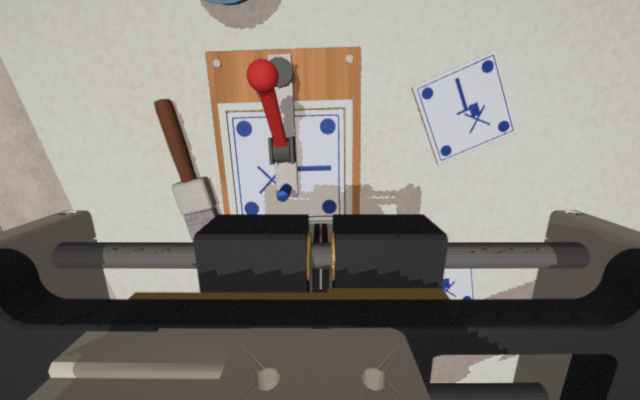

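```bash
python3 -m handwheel '[{"grip":1,"travel":[0.97,-0.41,0],"spin":0},{"grip":1,"travel":[0.97,-0.41,0],"spin":0},{"grip":1,"travel":[0.97,-0.41,0],"spin":0},{"grip":1,"travel":[0.97,-0.41,0],"spin":0},{"grip":1,"travel":[0,0,0.6],"spin":0},{"grip":1,"travel":[0,0,0.6],"spin":0},{"grip":1,"travel":[0,0,0.1],"spin":0},{"grip":1,"travel":[0,0,0],"spin":0}]'
python3 - <<'E'
from h import *
print(st()['tcp_pos'])
snap('side','d6.png')
A=cv2.imread('pics/d6.png')[150:290,295:455]
cv2.imwrite('pics/crop6.png',cv2.resize(A,None,fx=3,fy=3,interpolation=cv2.INTER_CUBIC))
E
```

```text
time_s: 11.7
tcp_pos: [0.6153, -0.1367, 0.1542]
eef_rot: [180.0, -0.0, -103.5]
contact_force: [0.1, -0.5, 0.5]
gripper_width: 0.0003
gripper_force: 0.0
[ 0.61532016 -0.13666728  0.15421894]
```

View pics/crop6.png

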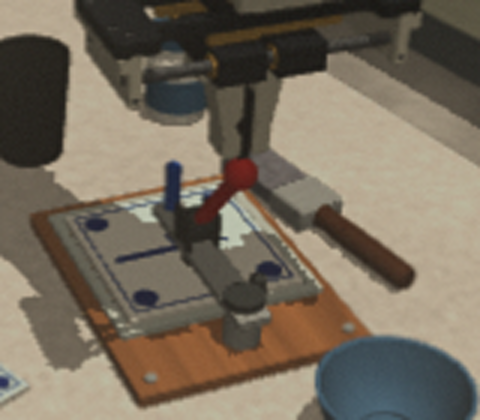

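The fingers stand just above the knob at crop (242,172), and the strap is still in place over the tile.

```bash
python3 -m handwheel '[{"grip":1,"travel":[0.25,0,0.36],"spin":0},{"grip":1,"travel":[0.29,0,0.28],"spin":0},{"grip":1,"travel":[0.26,0,0.3],"spin":0},{"grip":1,"travel":[0.22,0,0.33],"spin":0},{"grip":1,"travel":[0.19,0,0.35],"spin":0},{"grip":1,"travel":[0.15,0,0.37],"spin":0}]'
python3 -m handwheel '[{"grip":1,"travel":[0.11,0,0.38],"spin":0},{"grip":1,"travel":[0.07,0,0.39],"spin":0},{"grip":1,"travel":[0.03,0,0.3],"spin":0},{"grip":1,"travel":[0,0,0.15],"spin":0},{"grip":1,"travel":[0,0,0],"spin":0}]'
```

```text
time_s: 12.5
tcp_pos: [0.6085, -0.1719, 0.1062]
eef_rot: [-179.8, -0.0, -103.5]
contact_force: [0.2, -4.1, 5.6]
gripper_width: 0.0006
gripper_force: 2.6
time_s: 13.12
tcp_pos: [0.6063, -0.1756, 0.0747]
eef_rot: [-180.0, -0.0, -103.5]
contact_force: [-1.4, -4.3, 7.2]
gripper_width: 0.0002
gripper_force: 3.4
```

```bash
python3 -m handwheel '[{"grip":1,"travel":[0,0,0.12],"spin":0},{"grip":1,"travel":[0,0,0],"spin":0},{"grip":1,"travel":[0,0,0],"spin":0}]'; python3 -m handwheel '[{"grip":1,"travel":[0,0,0.1],"spin":0},{"grip":1,"travel":[0,0,0],"spin":0},{"grip":1,"travel":[0,0,0],"spin":0}]'
```

```text
time_s: 13.5
tcp_pos: [0.6066, -0.1758, 0.0738]
eef_rot: [-179.9, -0.0, -103.5]
contact_force: [-7.1, -2.5, 20.9]
gripper_width: 0.0005
gripper_force: 10.7
time_s: 13.88
tcp_pos: [0.6068, -0.176, 0.0731]
eef_rot: [-179.8, -0.1, -103.5]
contact_force: [-9.7, 0.1, 34.1]
gripper_width: 0.0009
gripper_force: 17.3
```

The force rises to 34 N with no further travel, so the lever is on its end stop. I'm lifting straight off and checking.

```bash
python3 -m handwheel '[{"grip":1,"travel":[0,0,-0.5],"spin":0},{"grip":1,"travel":[0,0,-1],"spin":0},{"grip":1,"travel":[0,0,-1],"spin":0},{"grip":1,"travel":[0,0,-1],"spin":0},{"grip":1,"travel":[0,0,-1],"spin":0},{"grip":1,"travel":[-1,0,-1],"spin":0},{"grip":1,"travel":[-1,0,-0.5],"spin":0},{"grip":1,"travel":[0,0,0],"spin":0}]'
python3 - <<'E'
from h import *
snap('side','d7.png');snap('scene','s7.png')
A=cv2.imread('pics/s7.png')[180:300,215:345]; B=cv2.imread('pics/d7.png')[170:290,295:425]
cv2.imwrite('pics/crop7.png',cv2.resize(np.hstack([A,B]),None,fx=3,fy=3,interpolation=cv2.INTER_CUBIC))
E
```

```text
time_s: 14.88
tcp_pos: [0.6185, -0.1248, 0.2192]
eef_rot: [-180.0, 0.1, -103.4]
contact_force: [0.5, 0.4, -0.9]
gripper_width: 0.0002
gripper_force: 0.0
```

View pics/crop7.png

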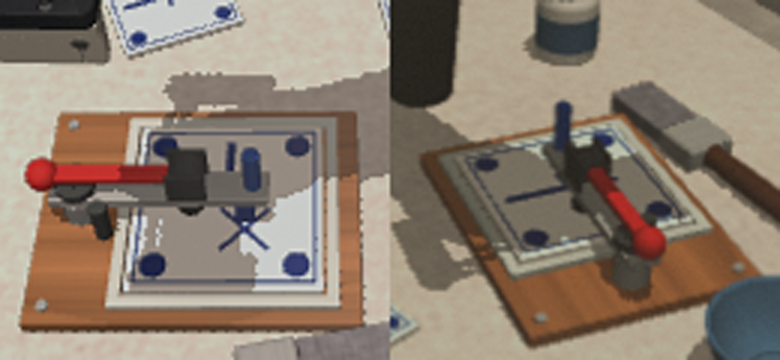

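The lever lies level along the strap, the strap is at its stop with the foot down on the tile, and the arm is clear.

```bash
python3 -c "
from plant import close_job; print(close_job())"
```

```text
the job is handed in; nothing more can be done
None
```

The tile looks clamped: the strap is against its stop, the lever is fully down, and the arm is clear. I handed the job in at about 15 s, but no verdict came back, and I could not read the foot's force on the tile directly.

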